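# Dress the cell flange and offer up its cover

### The arm

A 6-joint arm with a two-finger parallel gripper is mounted at the origin on a cart in front of the work surface, level with it; the furniture and walls round the work are solid. World frame = base frame: x ahead of the robot, y to its left, z up, the work surface at z = 0. Lengths are in m, angles in rad, forces in N, time in s.
With the tool pointing down it reaches from about 0.425 to 0.925 m from the base axis. Payload 12.5 kg.
Tool frame: the origin (TCP) lies at the very end of the fingers, on their centre line; the grasp point (between the pads) lies 19 mm behind it; z points along the fingers, y is the line along which they close (so a half turn about z gives the same grasp; the last joint's range is limited). The gripper opens to 85 mm and grips with 20 to 120 N. Pads are 22 mm wide; open, the fingers measure 114 mm over their backs; the gripper's body (76 mm by 85 mm) begins 54 mm behind the grasp point. The pads swing forward as they close: fully open they stand 13 mm farther back than shut.
Start: joints at [1.069, 0.491, 1.559, -0, 1.092, -0.106], TCP at [0.241, 0.577, 0.231] pointing down, gripper open.
Joint ranges: [-3.1, 3.1], [-0.84, 2.19], [0.05, 2.79], [-1.13, 4.28], [0.06, 2.93], [-2.69, 2.69]. Speed limits (rad/s): [2.22, 2.22, 2.79, 3.14, 3.14, 3.14].

### API

Orientations are given as a rotation vector (axis times angle).
In Python, from station import sense, get_image, job_done gives the robot as it stands. The module is installed in compiled form; this text tells all that it offers.
- The arm moves only by the tool step_arm, never from a script. Its arguments are lists of equal length, an entry for each row: "translation": the shift along the world's x, y, z in units of 20 cm (1.0 is 20 cm), a list of three; "spin": the turn about the world's z in units of 2 rad (1.0 is 2 rad); "gripper": the gripper's target within -1 to 1 (shut at 1, half-way at 0, fully open at -1). A call has exactly 5 rows; each row is the pose to reach, as a shift and turn from the pose commanded when the call began; what a row does not reach only later rows make up. A row lasts 1/10 s, in which the tool goes at most 50 mm and 8.59 degrees, less where a joint would pass 70% of its speed; a pose out of reach is approached as far as the arm can. A call with a number of a shift or a turn outside -1 to 1 is refused whole. A call with a gripper value outside its range is refused whole. The fingers move at their own pace and stop on an object; the grip force is fixed at half the most. Time passes only in rows, so rows that repeat a pose let the fingers close, or fill a call up. It gives the time, the measured TCP pose, the force, the opening and the grip force at its end, in the units of the state.
- sense(): the state, without advancing time (a new reading comes with each control period).
- get_image(name): name is "side" or "top" or "wrist"; returns a dict with "img" (480x640x3 uint8, red, green, blue), "K" (3x3 intrinsics, pixels), "rvec" (rotation vector, rad) and "tvec" (3), from world to camera coordinates, as OpenCV has them; the wrist camera has in their place "tool_from_camera" (4x4, takes a point from camera to tool coordinates, whose origin is the TCP and whose axes are the flange's). Camera axes: x right, y down, z forward; pixel columns grow to the right and rows downward; lengths in m; the calibration is good to about 2 mm. A picture is of the moment at which its call begins: read the wrist's pose just before it. There is no depth.
- job_done(): hands the job in; it is judged then, once.
The state is a dict: "time_s": time; "joints": joint angles; "joint_velocities": joint speeds; "effort": joint torques, N m; "eef_pos": TCP position; "orientation": TCP orientation; "wrist_force": force on the tool from outside, world axes, zero at the start; "torque": the same for the moment, N m; "finger_gap": opening from 0.0 (shut) to 1.0 (fully open); "grip_force": force on a finger pad.
Only numpy, scipy, OpenCV 4.12 (cv2) and the standard library are available. Lean on these libraries where they do the work, as an engineer would, in place of code of your own. Each camera call takes 0.05 s, during which the arm holds its last target. There are 200 camera calls.

### The job

Take the sprung lapping block by its orange handle and draw it flat along the middle of the blue housing's bright top face in one slow pass, from the single-hole end to the two-hole end, lightly pressed all the way with the spring about half compressed, never rammed down; then stand it back on its black mat and let go. Then lift the cover plate by its black grip and finish while still holding it still and level about 15 mm above the face, without ever touching the housing with it, each of its three holes centred over its threaded hole. Leave the other things where they are.

Things in the scene. Friction and masses are not known exactly. Their poses are not given: they have to be found in the camera images.
- housing: Blue measuring-cell housing bolted to the worktop, 80 (x) x 110 (y) mm with a slightly larger dark foot, 45 mm high. Its top is a flat bright metal face with a 26 mm port in the middle and three 7 mm threaded holes: two at the +y end, a single one at the -y end. Origin: centre of its underside; z up. Two small brass fittings stick out of its +x side, below the face.
- face (a point): Centre of the housing's top face, 45 mm above the worktop; axes as the housing's (y runs along the face from the single-hole end to the two-hole end).
- housing_hole0 (a point): Mouth of threaded hole 0 in the housing's face, at x -28, y +42 mm from the face's centre.
- housing_hole1 (a point): Mouth of threaded hole 1 in the housing's face, at x +28, y +42 mm from the face's centre.
- housing_hole2 (a point): Mouth of threaded hole 2 in the housing's face, at x 0, y -42 mm from the face's centre.
- cover: Loose steel cover plate, 80 (x) x 110 (y) x 6 mm, about 0.22 kg, lying on the worktop right side up, with three 12 mm through holes in the same pattern as the housing's threaded holes. On its middle stands a black oblong grip, 36 mm along x, 20 mm thick along y, from the plate's top to 46 mm above the underside. Origin: centre of the underside; z up.
- cover_hole0 (a point): Centre of cover hole 0 at the plate's underside, at x -28, y +42 mm from the plate's centre; belongs over threaded hole 0.
- cover_hole1 (a point): Centre of cover hole 1 at the plate's underside, at x +28, y +42 mm from the plate's centre; belongs over threaded hole 1.
- cover_hole2 (a point): Centre of cover hole 2 at the plate's underside, at x 0, y -42 mm from the plate's centre; belongs over threaded hole 2.
- lap: Loose sprung lapping block, about 0.13 kg: a white ceramic sole 64 (x) x 44 (y) x 10 mm on which an orange handle stands on guide pins and a spring. Handle: 40 mm along x, 20 mm thick along y, from 34 to 76 mm above the sole's underside when the spring is not pressed; a dark collar 48 x 28 mm lies under it, from 28 to 34 mm. Origin: centre of the sole's underside; z up. It starts standing on the mat.
- lap_handle (a joint): How far the lapping block's handle is pressed down towards its sole: 0 m free, 0.012 m is the stop. The spring pushes with about 1.5 N at 0, 5 N at 0.006 and 8.7 N at the stop; beyond it the push rises steeply.
- mat: Black rubber rest mat fixed on the worktop, 90 (x) x 110 (y) x 4 mm, the lapping block's place. Origin: centre of the underside.
- reagent_bottle: Bystander, not to be moved: white plastic bottle, 68 mm wide, 166 mm tall. Origin: centre of its underside.
- gold_jar: Bystander, not to be moved: gold foil covered jar, 51 mm wide, 68 mm tall. Origin: centre of its underside.
- red_case: Bystander, not to be moved: flat red case, 35x50x12 mm. Origin: centre of its underside.
Not all that is in view belongs to the job. What is shaped like the lap but red is not meant.

How it is judged:
By the outcome, as a careful person would: the job done as asked, in the order asked, and still so for the second after the job is handed in, while the arm keeps its last pose, push and grip.
It also fails if it takes over 64 s, if anything falls off the work surface, if the arm or the gripper's body presses on something with over 40 N, if the wrist force passes 120 N, or if a joint passes its speed limit or range.

## Working session

There is one attempt and no reset: what is moved stays moved. The work goes in short steps, Python scripts to look and compute and a tool call to move; the robot and the scene stay as the last step left them, time stands still between calls to the robot, and variables do not carry over. Pictures are saved under pics/ and viewed, at most 10 in all, crops included, and the job is handed in when it is done.

Besides the shell and the picture viewer there is one more tool, called after "Request:" in YAML: its name, and indented under it one key for each argument. step_arm: Moves the arm, as the interface text tells. Shifts and turns lie within -1 to 1; 1 stands for 20 cm of shift or 2 rad of turn. Its arguments: {"type":"object","properties":{"translation":{"type":"array"},"spin":{"type":"array"},"gripper":{"type":"array"}},"required":["translation","spin","gripper"]}

```bash
mkdir -p pics; cat > h.py <<'E'
import numpy as np, cv2, pickle
from scipy.spatial.transform import Rotation as R
from station import sense, get_image
def grab(n):
    s=sense(); d=get_image(n)
    if n=='wrist':
        T=np.eye(4);T[:3,:3]=R.from_rotvec(s['orientation']).as_matrix();T[:3,3]=s['eef_pos']
        C=T@np.array(d['tool_from_camera'])
    else:
        C=np.eye(4);r=cv2.Rodrigues(np.array(d['rvec'],float))[0];C[:3,:3]=r.T;C[:3,3]=-r.T@np.array(d['tvec']).ravel()
    d['C']=C; return d
def save(d,f): cv2.imwrite('pics/'+f,d['img'][:,:,::-1])
def cast(d,uv,z):
    uv=np.atleast_2d(np.array(uv,float)); k=np.array(d['K'])
    v=np.c_[uv,np.ones(len(uv))]@np.linalg.inv(k).T@d['C'][:3,:3].T; c=d['C'][:3,3]
    return c+v*((z-c[2])/v[:,2])[:,None]
def proj(d,P):
    P=np.atleast_2d(P); q=(P-d['C'][:3,3])@d['C'][:3,:3]; q=q@np.array(d['K']).T; return q[:,:2]/q[:,2:]
E
python3 - <<'E'
from h import *
print(sense())
for n in('top','side'):
    d=grab(n); save(d,n+'0.png'); pickle.dump(d,open(n+'0.pkl','wb')); print(n,d['C'].round(3),d['K'])
E
```

```text
{'time_s': 0.0, 'joints': array([ 1.06942098e+00,  4.91488256e-01,  1.55945491e+00, -2.26891339e-05,
        1.09171751e+00, -1.05600506e-01]), 'joint_velocities': array([ 9.48924571e-05,  5.38144966e-04, -2.63462615e-04,  1.89469650e-03,
        6.15284417e-04,  3.12829834e-04]), 'effort': array([-2.56659769e-03, -6.18424773e+01, -2.61579466e+01, -2.73641444e-04,
        4.20743643e-03,  1.63599617e-05]), 'eef_pos': array([0.24082227, 0.57648524, 0.23077017]), 'orientation': array([-6.17556970e-01, -3.07999035e+00,  1.61026093e-03]), 'wrist_force': array([ 0.01364731,  0.70285537, -0.72723443]), 'torque': array([-0.04503408, -0.02258268, -0.00116936]), 'grip_force': 0.0, 'finger_gap': 0.998032235855872}
top [[-0.029 -0.983  0.179  0.39 ]
 [-0.999  0.032  0.016  0.058]
 [-0.021 -0.178 -0.984  1.214]
 [ 0.     0.     0.     1.   ]] [[469.46612305   0.         326.9580193 ]
 [  0.         469.46612305 233.86574686]
 [  0.           0.           1.        ]]
side [[-0.993 -0.066  0.102  0.49 ]
 [-0.122  0.549 -0.827  0.993]
 [-0.002 -0.833 -0.553  0.673]
 [ 0.     0.     0.     1.   ]] [[459.21570316   0.         322.87462549]
 [  0.         459.21570316 232.12204098]
 [  0.           0.           1.        ]]
```

View pics/top0.png

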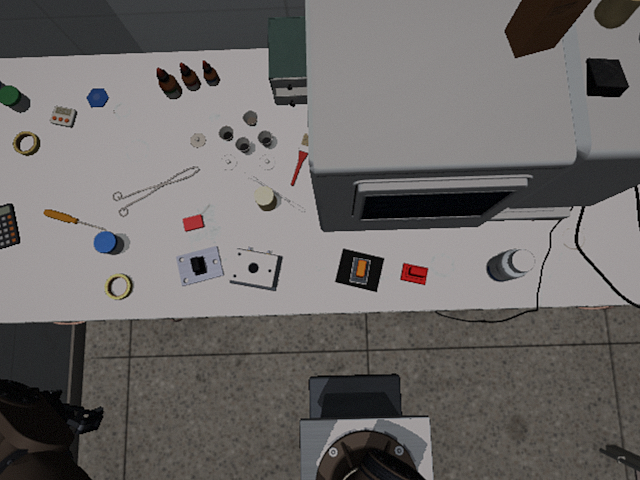

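View pics/side0.png

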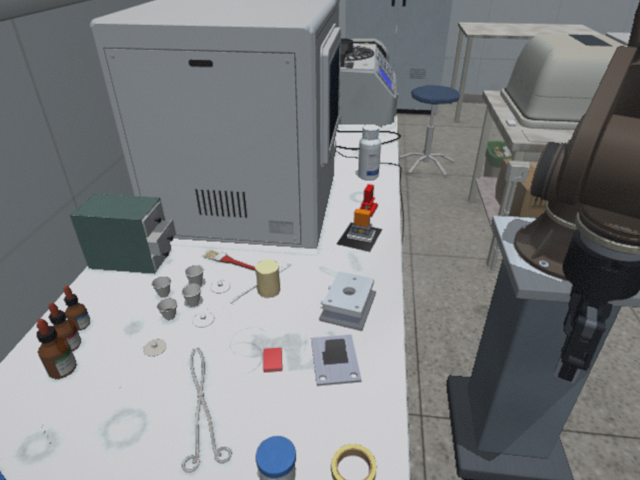

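The top view shows the cover (200,266), housing (255,268), lap (360,268) and the red decoy (414,273). I'll zoom in for the hole patterns.

```bash
python3 - <<'E'
from h import *
d=pickle.load(open('top0.pkl','rb')); i=d['img']; s=pickle.load(open('side0.pkl','rb'))['img']
a=cv2.resize(i[238:298,170:290],None,fx=5,fy=5,interpolation=3)
b=cv2.resize(i[238:298,330:390],None,fx=3,fy=3,interpolation=3)
c=cv2.resize(s[205:390,300:400],None,fx=3,fy=3,interpolation=3)[:290]
o=np.zeros((600,800,3),np.uint8);o[:300,:600]=a;o[300:480,:180]=b
e=cv2.resize(s[265:390,305:385],None,fx=2.4,fy=2.4,interpolation=3);o[300:600,200:392]=e
f=cv2.resize(s[180:255,330:390],None,fx=4,fy=4,interpolation=3);o[300:600,420:660]=f
save({'img':o},'crop.png')
for n,p,z in(('cover',(200,266),.006),('hous',(253,268),.045),('lap',(361,268),.076),('mat',(359,270),.004),('cov',(200,266),.046)):print(n,cast(d,p,z).round(3))
hsv=cv2.cvtColor(i,cv2.COLOR_RGB2HSV)
print(hsv[262:275,360],i[266,200],i[260,250])
E
```

```text
cover [[0.536 0.41  0.006]]
hous [[0.522 0.265 0.045]]
lap [[ 0.51  -0.004  0.076]]
mat [[ 0.512 -0.002  0.004]]
cov [[0.531 0.398 0.046]]
[[ 16 204 164]
 [ 16 205 159]
 [ 16 203 161]
 [ 16 201 161]
 [ 16 203 161]
 [ 16 199 159]
 [ 16 204 159]
 [ 16 199 160]
 [ 16 198 160]
 [ 16 204 159]
 [ 16 198 161]
 [ 16 198 161]
 [ 16 199 165]] [0 0 0] [165 161 161]
```

View pics/crop.png

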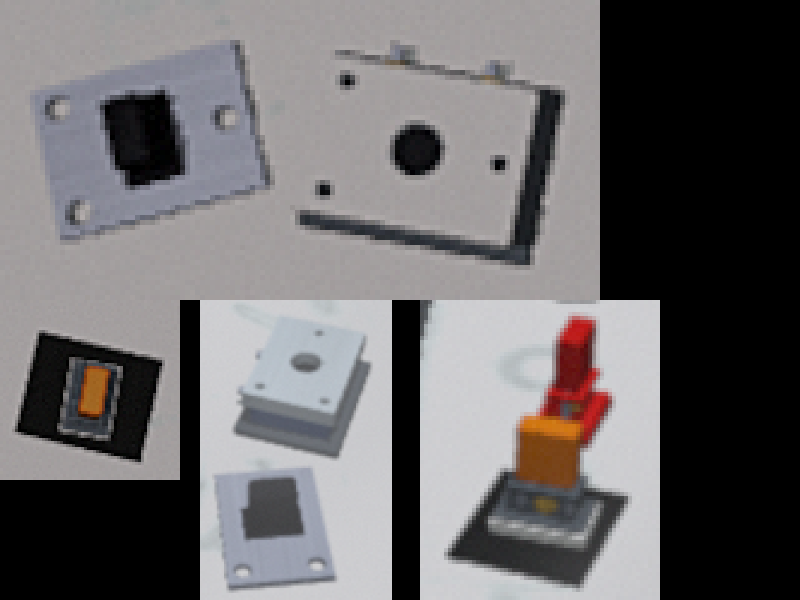

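Cover and housing both have their two-hole ends to the left (+y). I'll move in for a closer look with the wrist camera.

Request:
step_arm:
  translation:
    - [1, -0.7, 0.4]
    - [1, -0.7, 0.4]
    - [1, -0.7, 0.4]
    - [1, -0.7, 0.4]
    - [1, -0.7, 0.4]
  spin: [0.1, 0.2, 0.2, 0.2, 0.2]
  gripper: [-1, -1, -1, -1, -1]

```text
time_s: 0.6
eef_pos: [0.4343, 0.4409, 0.3086]
orientation: [0.007, -3.141, 0.0]
wrist_force: [-0.1, -0.0, 0.1]
finger_gap: 0.998
grip_force: 0.0
```

Request:
step_arm:
  translation:
    - [0.2, -0.5, 0.2]
    - [0.2, -0.5, 0.2]
    - [0.2, -0.5, 0.2]
    - [0.2, -0.5, 0.2]
    - [0.2, -0.5, 0.2]
  spin: [0, 0, 0, 0, 0]
  gripper: [-1, -1, -1, -1, -1]

```text
time_s: 1.1
eef_pos: [0.4728, 0.3426, 0.3477]
orientation: [0.006, -3.141, -0.0]
wrist_force: [-0.3, 0.8, 0.2]
finger_gap: 0.999
grip_force: 0.0
```

```bash
python3 - <<'E'
from h import *
s=sense();print(s['time_s'],s['eef_pos'],s['orientation'])
d=grab('wrist'); save(d,'w1.png'); pickle.dump(d,open('w1.pkl','wb')); print(d['tool_from_camera'],d['C'].round(3),d['K'])
E
```

```text
1.1 [0.47277212 0.34260459 0.34767025] [ 6.06468591e-03 -3.14086640e+00 -8.99981994e-05]
[[-6.35071103e-04 -9.65577721e-01 -2.60113938e-01  6.40801888e-02]
 [ 9.99999383e-01 -8.50338022e-04  7.15058716e-04  1.74603335e-04]
 [-9.11629537e-04 -2.60113323e-01  9.65577665e-01 -1.42434204e-01]
 [ 0.00000000e+00  0.00000000e+00  0.00000000e+00  1.00000000e+00]] [[-0.003  0.966  0.259  0.409]
 [ 1.     0.003  0.002  0.343]
 [ 0.001  0.259 -0.966  0.49 ]
 [ 0.     0.     0.     1.   ]] [[336.83431065   0.         323.89252944]
 [  0.         336.83431065 238.79476887]
 [  0.           0.           1.        ]]
```

View pics/w1.png

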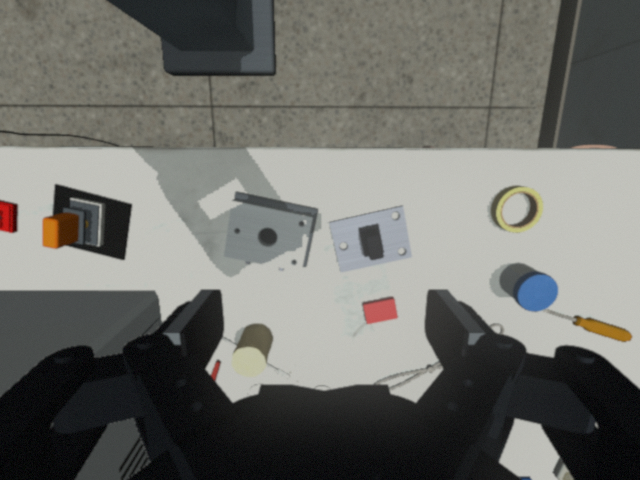

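Wrist view: housing (270,232), cover (370,238), lap on its mat (85,225), gold jar (253,350), red case (380,309). Going lower for accurate measurements.

Request:
step_arm:
  translation:
    - [-0.1, 0, -0.65]
    - [-0.1, 0, -0.65]
    - [-0.1, 0, -0.65]
    - [-0.1, 0, -0.65]
    - [-0.1, 0, -0.65]
  spin: [0, 0, 0, 0, 0]
  gripper: [-1, -1, -1, -1, -1]

```text
time_s: 1.65
eef_pos: [0.453, 0.3433, 0.2186]
orientation: [0.009, -3.141, 0.0]
wrist_force: [0.8, 0.0, 0.4]
finger_gap: 1.001
grip_force: 0.0
```

```bash
python3 - <<'E'
from h import *
s=sense();print(s['time_s'],s['eef_pos'],s['orientation'])
d=grab('wrist'); pickle.dump(d,open('w2.pkl','wb'))
o=cv2.resize(d['img'][130:350,140:500],(792,484),interpolation=3); save({'img':o},'w2.png')
E
```

```text
1.65 [0.45300883 0.34334696 0.21859449] [ 9.00057052e-03 -3.14129270e+00  9.26743779e-05]
```

View pics/w2.png

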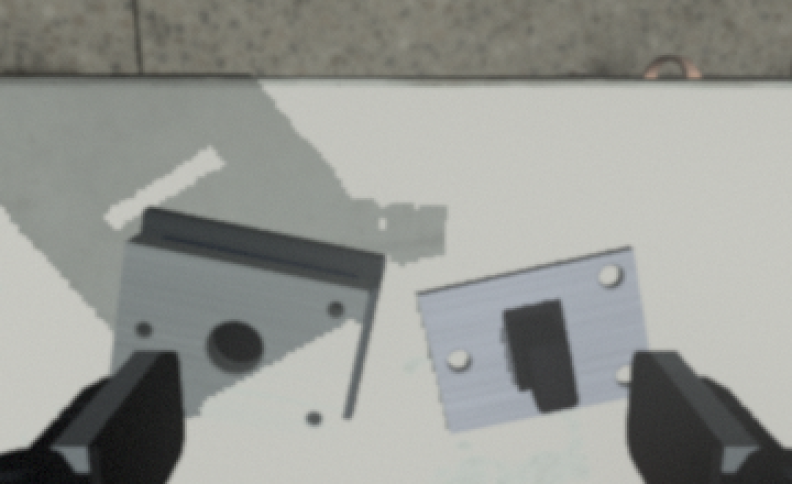

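```bash
cat >> h.py <<'E'
def refine(img,p,dark,r=6):
    g=cv2.cvtColor(img,cv2.COLOR_RGB2GRAY).astype(float); x,y=map(int,np.round(p)); w=g[y-r:y+r+1,x-r:x+r+1]
    b=np.median(np.r_[w[0],w[-1],w[:,0],w[:,-1]]); m=(b-w if dark else w-b); m=np.clip(m-0.35*m.max(),0,None)
    n,l=cv2.connectedComponents((m>0).astype(np.uint8)); yy,xx=np.unravel_index(m.argmax(),m.shape); m=m*(l==l[yy,xx])
    Y,X=np.mgrid[y-r:y+r+1,x-r:x+r+1]; return np.array([(m*X).sum(),(m*Y).sum()])/m.sum()
def fit(L,W):
    L=np.array(L,float);W=np.array(W)[:,:2];a=L-L.mean(0);b=W-W.mean(0)
    t=np.arctan2((a[:,0]*b[:,1]-a[:,1]*b[:,0]).sum(),(a*b).sum()); r=np.array([[np.cos(t),-np.sin(t)],[np.sin(t),np.cos(t)]])
    c=W.mean(0)-r@L.mean(0); return c,np.degrees(t),(W-(L@r.T+c))*1000
E
python3 - <<'E'
from h import *
d=pickle.load(open('w2.pkl','rb'));i=d['img']
f=lambda x,y:np.array([140+x/2.2-.27,130+y/2.2-.27])
H=[refine(i,f(*p),1) for p in((336,310),(313,418),(144,329))]
c,t,r=fit([(-.028,.042),(.028,.042),(0,-.042)],cast(d,H,.045));print('housing',np.round(H,1).tolist(),c.round(4),t,r.round(1))
C=[refine(i,f(*p),0) for p in((610,275),(458,359))]
# seen through hole: worktop visible; mouth top at z=.006
for z in(.003,.006):
    c,t,r=fit([(-.028,.042),(0,-.042)],cast(d,C,z));print('cover',np.round(C,1).tolist(),c.round(4),t,r.round(1))
K=[f(*p) for p in((416,293),(632,247),(448,432))]
c,t,r=fit([(-.04,-.055),(-.04,.055),(.04,-.055)],cast(d,K,.006));print('coverc',c.round(4),t,r.round(1))
# top camera cross-check
d=pickle.load(open('top0.pkl','rb'));i=d['img'];f=lambda x,y:np.array([170+x/5-.4,238+y/5-.4])
H=[refine(i,f(*p),1,4) for p in((323,189),(347,80),(498,162))]
c,t,r=fit([(-.028,.042),(.028,.042),(0,-.042)],cast(d,H,.045));print('housing top',c.round(4),t,r.round(1))
K=[f(*p) for p in((78,212),(57,108),(227,117))]
c,t,r=fit([(-.028,.042),(.028,.042),(0,-.042)],cast(d,K,.005));print('cover top',c.round(4),t,r.round(1))
m=cv2.inRange(cv2.cvtColor(i,cv2.COLOR_RGB2HSV)[:, 330:390],(10,120,80),(25,255,255)); q=np.argwhere(m)[:,::-1]+[330,0]
bb=cv2.minAreaRect(q.astype(np.float32)); W=cast(d,cv2.boxPoints(bb),.076);print('lap',cast(d,bb[0],.076),W.round(4).tolist())
E
```

```text
housing [[292.2, 270.0], [282.3, 319.8], [205.0, 279.3]] [0.5253 0.2657] -11.75085515904265 [[-0.1 -0.1]
 [ 0.1 -0. ]
 [-0.   0.1]]
cover [[416.1, 254.4], [347.6, 292.3]] [0.5395 0.4123] 13.048033682980046 [[ 0.1 -0.1]
 [-0.1  0.1]]
cover [[416.1, 254.4], [347.6, 292.3]] [0.5384 0.4118] 13.048033682980027 [[ 0.3 -0.4]
 [-0.3  0.4]]
coverc [0.539  0.4121] 12.928780538299508 [[-0.1  0. ]
 [-0.1  0.1]
 [ 0.2 -0.1]]
housing top [0.523  0.2647] -11.84490767734203 [[ 0.  -0.1]
 [ 0.1  0.1]
 [-0.1  0. ]]
cover top [0.5375 0.4128] 13.234739505772485 [[-0.2  0.6]
 [-0.1  0.2]
 [ 0.3 -0.8]]
lap [[ 0.50951323 -0.00337739  0.076     ]] [[0.4928, 0.01, 0.076], [0.5303, 0.0016, 0.076], [0.5263, -0.0168, 0.076], [0.4889, -0.0084, 0.076]]
```

Request:
step_arm:
  translation:
    - [0, -1, 0]
    - [0, -1, 0]
    - [0, -1, 0]
    - [0, -1, 0]
    - [0, -1, 0]
  spin: [-0.05, -0.11, -0.11, -0.11, -0.11]
  gripper: [-1, -1, -1, -1, -1]

```text
time_s: 2.2
eef_pos: [0.4541, 0.1382, 0.2203]
orientation: [0.345, 3.119, 0.001]
wrist_force: [-0.6, -0.3, 0.5]
finger_gap: 1.001
grip_force: 0.0
```

Request:
step_arm:
  translation:
    - [0, -0.7, 0]
    - [0, -0.7, 0]
    - [0, -0.7, 0]
    - [0, -0.7, 0]
    - [0, -0.7, 0]
  spin: [0, 0, 0, 0, 0]
  gripper: [-1, -1, -1, -1, -1]

```text
time_s: 2.7
eef_pos: [0.454, 0.002, 0.2195]
orientation: [0.341, 3.12, 0.0]
wrist_force: [-0.2, -0.3, 0.2]
finger_gap: 1.0
grip_force: 0.0
```

```bash
python3 - <<'E'
from h import *
s=sense();print(s['time_s'],s['eef_pos'],s['orientation'],s['wrist_force'])
d=grab('wrist'); pickle.dump(d,open('w3.pkl','wb'))
i=d['img'];m=cv2.inRange(cv2.cvtColor(i,cv2.COLOR_RGB2HSV),(10,120,60),(25,255,255))
n,l,st,ce=cv2.connectedComponentsWithStats(m);print([ (st[k],ce[k]) for k in range(1,n) if st[k,4]>80])
o=cv2.resize(i[130:350,220:460],None,fx=2.5,fy=2.5,interpolation=3); save({'img':o},'w3.png')
E
```

```text
2.7 [0.45398986 0.00201921 0.21947963] [3.40840256e-01 3.12040111e+00 3.87394971e-04] [-0.19355605 -0.32803635  0.17852168]
[(array([321, 257,  22,  50, 922], dtype=int32), array([331.78308026, 283.47288503]))]
```

View pics/w3.png

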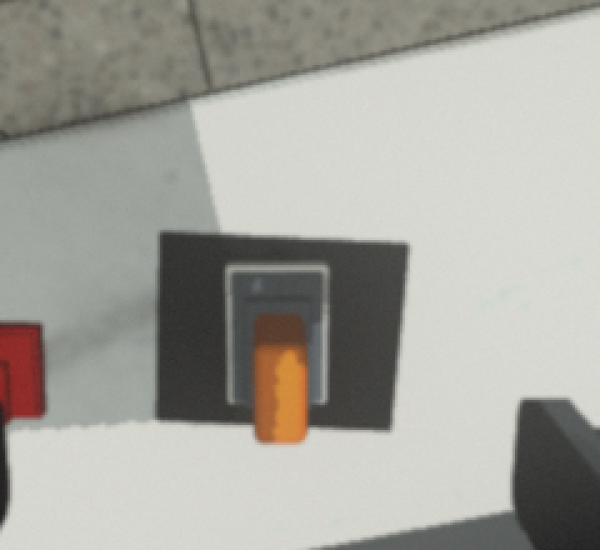

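```bash
python3 - <<'E'
from h import *
d=pickle.load(open('w3.pkl','rb'));f=lambda x,y:(220+x/2.5-.3,130+y/2.5-.3)
c,t,r=fit([(-.02,.01),(-.02,-.01),(.02,.01),(.02,-.01)],cast(d,[f(307,345),f(253,345),f(306,443),f(256,443)],.076));print('handle',c.round(4),t,r.round(1))
c,t,r=fit([(-.032,.022),(-.032,-.022),(.032,.022),(.032,-.022)],cast(d,[f(328,264),f(226,264),f(327,405),f(226,405)],.014));print('sole',c.round(4),t,r.round(1))
c,t,r=fit([(-.045,.055),(-.045,-.055),(.045,.055),(.045,-.055)],cast(d,[f(409,243),f(160,232),f(392,431),f(156,420)],.004));print('mat',c.round(4),t,r.round(1))
E
```

```text
handle [ 0.5138 -0.0029] -11.790258568521393 [[ 0.7 -0.5]
 [ 0.6  0.1]
 [-0.6 -0.5]
 [-0.6  0.9]]
sole [ 0.5131 -0.0029] -12.44788908970302 [[-0.6 -0.1]
 [-0.5  0.3]
 [ 0.7  0.5]
 [ 0.4 -0.7]]
mat [ 0.516  -0.0021] -15.249621299085304 [[ 0.  -0.8]
 [ 0.6  0.5]
 [-0.2 -0.2]
 [-0.4  0.4]]
```

Handle at about (0.5125,-0.003), yaw -12.3°, and the tool is already aligned with it. Moving over and down with a fine check.

Request:
step_arm:
  translation:
    - [0.15, -0.01, 0]
    - [0.29, -0.025, -0.1]
    - [0.29, -0.025, -0.25]
    - [0.29, -0.025, -0.4]
    - [0.29, -0.025, -0.5]
  spin: [0, 0, 0, 0, 0]
  gripper: [-1, -1, -1, -1, -1]

```text
time_s: 3.25
eef_pos: [0.5111, -0.0008, 0.1168]
orientation: [-0.334, -3.123, -0.0]
wrist_force: [0.1, -0.1, 0.8]
finger_gap: 1.002
grip_force: 0.0
```

Request:
step_arm:
  translation:
    - [0, 0, 0]
    - [0, 0, 0]
    - [0, 0, 0]
    - [0, 0, 0]
    - [0, 0, 0]
  spin: [0, 0, 0, 0, 0]
  gripper: [-1, -1, -1, -1, -1]

```text
time_s: 3.75
eef_pos: [0.5114, -0.0027, 0.1191]
orientation: [0.338, 3.122, 0.0]
wrist_force: [-0.1, -0.1, -0.9]
finger_gap: 0.998
grip_force: 0.0
```

Request:
step_arm:
  translation:
    - [0.005, 0, -0.1]
    - [0.005, 0, -0.2]
    - [0.005, 0, -0.3]
    - [0.005, 0, -0.37]
    - [0.005, 0, -0.37]
  spin: [0, 0, 0, 0, 0]
  gripper: [-1, -1, -1, -1, -1]

```text
time_s: 4.25
eef_pos: [0.5115, -0.0028, 0.0431]
orientation: [-0.338, -3.121, -0.0]
wrist_force: [-1.6, -0.4, 0.4]
finger_gap: 1.001
grip_force: 0.0
```

Request:
step_arm:
  translation:
    - [0, 0, 0]
    - [0, 0, 0]
    - [0, 0, 0]
    - [0, 0, 0]
    - [0, 0, 0]
  spin: [0, 0, 0, 0, 0]
  gripper: [0, 0.3, 0.6, 0.8, 1]

```text
time_s: 4.75
eef_pos: [0.5122, -0.0028, 0.0446]
orientation: [0.338, 3.123, 0.0]
wrist_force: [0.2, 0.1, 1.1]
finger_gap: 0.225
grip_force: 60.7
```

Request:
step_arm:
  translation:
    - [0, 0, 0]
    - [0, 0, 0]
    - [0, 0, 0]
    - [0, 0, 0]
    - [0, 0, 0]
  spin: [0, 0, 0, 0, 0]
  gripper: [1, 1, 1, 1, 1]

```text
time_s: 5.25
eef_pos: [0.5122, -0.0028, 0.0442]
orientation: [0.338, 3.123, 0.0]
wrist_force: [1.4, 0.2, 0.8]
finger_gap: 0.227
grip_force: 60.7
```

```bash
python3 - <<'E'
from h import *
s=sense();print(s)
d=grab('side'); pickle.dump(d,open('s4.pkl','wb'))
w=grab('wrist'); pickle.dump(w,open('w4.pkl','wb'))
a=cv2.resize(d['img'][180:270,320:400],None,fx=5,fy=5,interpolation=3)
b=w['img'][150:480,160:500]
o=np.zeros((450,760,3),np.uint8);o[:,:400]=a;o[:330,410:750]=b;save({'img':o},'g4.png')
E
```

```text
{'time_s': 5.25, 'joints': array([-1.34496436e-01,  6.14290796e-01,  1.99979736e+00,  2.25557712e-04,
        5.27166159e-01, -1.48965425e+00]), 'joint_velocities': array([ 7.51282880e-05, -5.39261940e-05, -8.06016595e-04,  2.18231663e-04,
        1.32621489e-03,  1.61263030e-03]), 'effort': array([-5.21651027e-02, -5.55329919e+01, -1.19103992e+01, -8.50242097e-02,
        3.13947089e-01, -1.78672821e-02]), 'eef_pos': array([ 0.51220616, -0.00277853,  0.04419594]), 'orientation': array([3.38335922e-01, 3.12297761e+00, 1.64040313e-04]), 'wrist_force': array([1.41781836, 0.23460127, 0.82747195]), 'torque': array([ 0.10308867, -0.24413872, -0.01260185]), 'grip_force': 60.653393268585205, 'finger_gap': 0.22696021019305435}
```

View pics/g4.png

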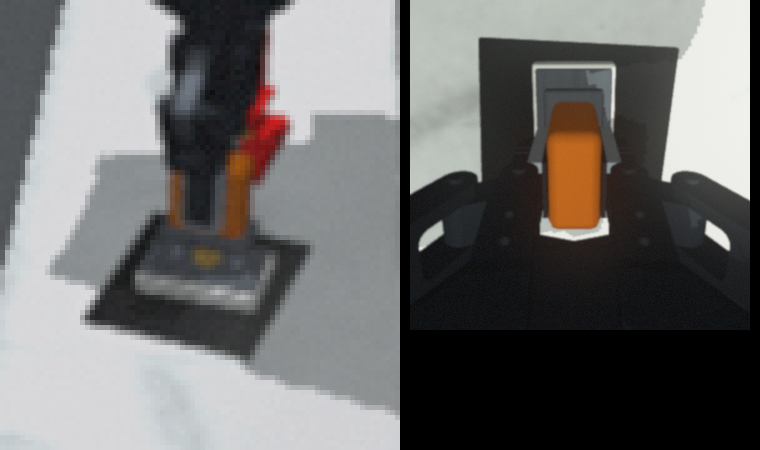

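Gripped well at 19.3 mm opening, with the lap still flat on the mat. Lifting and carrying to the single-hole end.

Request:
step_arm:
  translation:
    - [0, 0, 0.05]
    - [0, 0, 0.15]
    - [0, 0, 0.25]
    - [0, 0, 0.35]
    - [0, 0, 0.4]
  spin: [0, 0, 0, 0, 0]
  gripper: [1, 1, 1, 1, 1]

```text
time_s: 5.85
eef_pos: [0.5121, -0.0027, 0.126]
orientation: [0.338, 3.122, 0.0]
wrist_force: [0.6, 0.5, -2.1]
finger_gap: 0.229
grip_force: 60.3
```

Request:
step_arm:
  translation:
    - [0, 0.1, 0]
    - [0, 0.25, 0]
    - [0.01, 0.4, 0]
    - [0.02, 0.55, 0]
    - [0.025, 0.7, 0]
  spin: [0, 0, 0.004, 0.004, 0.004]
  gripper: [1, 1, 1, 1, 1]

```text
time_s: 6.35
eef_pos: [0.5167, 0.1384, 0.1241]
orientation: [-0.326, -3.124, 0.0]
wrist_force: [0.8, -0.5, -1.3]
finger_gap: 0.229
grip_force: 60.3
```

Request:
step_arm:
  translation:
    - [0, 0.15, 0]
    - [0, 0.3, 0]
    - [0, 0.42, 0]
    - [0, 0.475, 0]
    - [0, 0.475, 0]
  spin: [0, 0, 0, 0, 0]
  gripper: [1, 1, 1, 1, 1]

```text
time_s: 6.85
eef_pos: [0.5167, 0.233, 0.1239]
orientation: [-0.323, -3.124, 0.0]
wrist_force: [-0.0, -0.2, -1.3]
finger_gap: 0.229
grip_force: 60.5
```

Request:
step_arm:
  translation:
    - [0, 0, -0.03]
    - [0, 0, -0.06]
    - [0, 0, -0.1]
    - [0, 0, -0.1]
    - [0, 0, -0.1]
  spin: [0, 0, 0, 0, 0]
  gripper: [1, 1, 1, 1, 1]

```text
time_s: 7.35
eef_pos: [0.517, 0.2318, 0.1038]
orientation: [-0.327, -3.124, 0.0]
wrist_force: [0.5, 0.2, -1.3]
finger_gap: 0.225
grip_force: 60.5
```

```bash
python3 - <<'E'
from h import *
s=sense();print(s['eef_pos'],s['orientation'],s['wrist_force'])
d=grab('side'); w=grab('wrist'); pickle.dump(w,open('w5.pkl','wb'))
a=cv2.resize(d['img'][230:350,290:410],None,fx=3.75,fy=3.75,interpolation=3)
b=w['img'][150:480,160:500]
o=np.zeros((450,800,3),np.uint8);o[:,:450]=a;o[:330,460:800]=b;save({'img':o},'g5.png')
E
```

```text
[0.5170325  0.23179995 0.10380882] [-3.26638023e-01 -3.12383369e+00  3.85013611e-04] [ 0.52768079  0.19399792 -1.30034742]
```

View pics/g5.png

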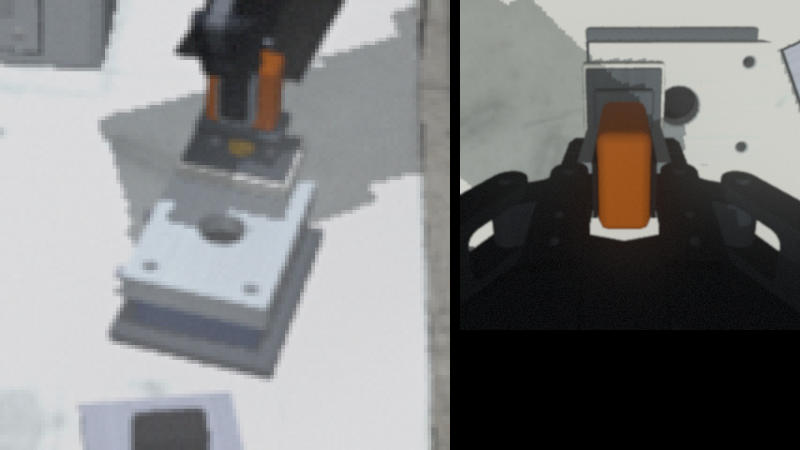

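Aligned and about 19 mm above the face at the single-hole end. Pressing down gently.

Request:
step_arm:
  translation:
    - [0, 0, -0.03]
    - [0, 0, -0.055]
    - [0, 0, -0.075]
    - [0, 0, -0.09]
    - [0, 0, -0.095]
  spin: [0, 0, 0, 0, 0]
  gripper: [1, 1, 1, 1, 1]

```text
time_s: 7.95
eef_pos: [0.5169, 0.2322, 0.0848]
orientation: [-0.326, -3.124, 0.0]
wrist_force: [-2.3, -0.9, 1.6]
finger_gap: 0.226
grip_force: 60.9
```

Request:
step_arm:
  translation:
    - [0, 0, -0.006]
    - [0, 0, -0.012]
    - [0, 0, -0.018]
    - [0, 0, -0.024]
    - [0, 0, -0.027]
  spin: [0, 0, 0, 0, 0]
  gripper: [1, 1, 1, 1, 1]

```text
time_s: 8.45
eef_pos: [0.517, 0.2322, 0.0798]
orientation: [0.326, 3.125, 0.0]
wrist_force: [-2.7, -1.4, 5.8]
finger_gap: 0.227
grip_force: 61.2
```

Request:
step_arm:
  translation:
    - [0.0015, 0.007, 0]
    - [0.003, 0.0147, 0]
    - [0.0045, 0.022, 0]
    - [0.006, 0.0294, 0]
    - [0.0077, 0.0367, 0]
  spin: [0, 0, 0, 0, 0]
  gripper: [1, 1, 1, 1, 1]

```text
time_s: 8.95
eef_pos: [0.5188, 0.2397, 0.0798]
orientation: [0.326, 3.124, 0.0]
wrist_force: [-0.4, -3.0, 5.0]
finger_gap: 0.228
grip_force: 61.2
```

Request:
step_arm:
  translation:
    - [0.0015, 0.0073, 0]
    - [0.003, 0.0147, 0]
    - [0.0046, 0.022, 0]
    - [0.0061, 0.0294, 0]
    - [0.0077, 0.0367, 0]
  spin: [0, 0, 0, 0, 0]
  gripper: [1, 1, 1, 1, 1]

```text
time_s: 9.45
eef_pos: [0.5201, 0.2471, 0.0798]
orientation: [-0.326, -3.125, -0.0]
wrist_force: [-0.6, -2.2, 4.7]
finger_gap: 0.226
grip_force: 61.2
```

Force is about 5 N and tracking is on line. Continuing the pass.

Request:
step_arm:
  translation:
    - [0.0018, 0.0073, 0]
    - [0.0033, 0.0147, 0]
    - [0.0048, 0.022, 0]
    - [0.0063, 0.0294, 0]
    - [0.0079, 0.0367, 0]
  spin: [0, 0, 0, 0, 0]
  gripper: [1, 1, 1, 1, 1]

```text
time_s: 9.95
eef_pos: [0.5217, 0.2544, 0.0798]
orientation: [0.326, 3.125, 0.0]
wrist_force: [-0.4, -2.5, 5.3]
finger_gap: 0.222
grip_force: 61.2
```

Request:
step_arm:
  translation:
    - [0.0015, 0.0073, 0]
    - [0.003, 0.0147, 0]
    - [0.0046, 0.022, 0]
    - [0.0061, 0.0294, 0]
    - [0.0077, 0.0367, 0]
  spin: [0, 0, 0, 0, 0]
  gripper: [1, 1, 1, 1, 1]

```text
time_s: 10.45
eef_pos: [0.5233, 0.2617, 0.0798]
orientation: [0.326, 3.125, 0.0]
wrist_force: [-0.7, -2.6, 4.1]
finger_gap: 0.226
grip_force: 61.2
```

Request:
step_arm:
  translation:
    - [0.0015, 0.0073, 0]
    - [0.003, 0.0147, 0]
    - [0.0046, 0.022, 0]
    - [0.0061, 0.0294, 0]
    - [0.0077, 0.0367, 0]
  spin: [0, 0, 0, 0, 0]
  gripper: [1, 1, 1, 1, 1]

```text
time_s: 10.95
eef_pos: [0.5249, 0.2691, 0.0798]
orientation: [0.326, 3.125, 0.0]
wrist_force: [-0.3, -3.0, 5.1]
finger_gap: 0.226
grip_force: 61.2
```

Request:
step_arm:
  translation:
    - [0.0015, 0.0073, 0]
    - [0.003, 0.0147, 0]
    - [0.0046, 0.022, 0]
    - [0.0061, 0.0294, 0]
    - [0.0077, 0.0367, 0]
  spin: [0, 0, 0, 0, 0]
  gripper: [1, 1, 1, 1, 1]

```text
time_s: 11.45
eef_pos: [0.5264, 0.2764, 0.0797]
orientation: [0.326, 3.125, 0.0]
wrist_force: [0.3, -2.5, 4.6]
finger_gap: 0.226
grip_force: 61.2
```

Request:
step_arm:
  translation:
    - [0.0015, 0.0073, 0]
    - [0.003, 0.0147, 0]
    - [0.0046, 0.022, 0]
    - [0.0061, 0.0294, 0]
    - [0.0077, 0.0367, 0]
  spin: [0, 0, 0, 0, 0]
  gripper: [1, 1, 1, 1, 1]

```text
time_s: 11.95
eef_pos: [0.5279, 0.2838, 0.0798]
orientation: [0.326, 3.125, 0.0]
wrist_force: [-0.9, -3.2, 5.9]
finger_gap: 0.221
grip_force: 61.2
```

Request:
step_arm:
  translation:
    - [0.0015, 0.0073, 0]
    - [0.003, 0.0147, 0]
    - [0.0046, 0.022, 0]
    - [0.0061, 0.0294, 0]
    - [0.0077, 0.0367, 0]
  spin: [0, 0, 0, 0, 0]
  gripper: [1, 1, 1, 1, 1]

```text
time_s: 12.45
eef_pos: [0.5294, 0.2911, 0.0798]
orientation: [0.326, 3.125, 0.0]
wrist_force: [-0.3, -3.4, 4.6]
finger_gap: 0.226
grip_force: 61.2
```

Request:
step_arm:
  translation:
    - [0.0015, 0.0073, 0]
    - [0.003, 0.0147, 0]
    - [0.0046, 0.022, 0]
    - [0.0061, 0.0294, 0]
    - [0.0077, 0.0367, 0]
  spin: [0, 0, 0, 0, 0]
  gripper: [1, 1, 1, 1, 1]

```text
time_s: 12.95
eef_pos: [0.531, 0.2984, 0.0797]
orientation: [-0.326, -3.125, -0.0]
wrist_force: [-1.0, -3.2, 5.2]
finger_gap: 0.224
grip_force: 61.2
```

Request:
step_arm:
  translation:
    - [0, 0, 0.01]
    - [0, 0, 0.03]
    - [0, 0, 0.08]
    - [0, 0, 0.15]
    - [0, 0, 0.22]
  spin: [0, 0, 0, 0, 0]
  gripper: [1, 1, 1, 1, 1]

```text
time_s: 13.45
eef_pos: [0.5309, 0.2984, 0.125]
orientation: [-0.326, -3.125, -0.0]
wrist_force: [-0.6, -0.2, -0.5]
finger_gap: 0.225
grip_force: 60.3
```

Request:
step_arm:
  translation:
    - [-0.01, -0.15, 0]
    - [-0.02, -0.35, 0]
    - [-0.04, -0.55, 0]
    - [-0.06, -0.75, 0]
    - [-0.09, -0.95, 0]
  spin: [0, 0, 0, 0, 0]
  gripper: [1, 1, 1, 1, 1]

```text
time_s: 13.95
eef_pos: [0.513, 0.1069, 0.1249]
orientation: [0.325, 3.123, 0.001]
wrist_force: [0.5, 0.0, -1.2]
finger_gap: 0.226
grip_force: 60.3
```

Request:
step_arm:
  translation:
    - [0, -0.2, 0]
    - [0, -0.35, 0]
    - [0, -0.5, 0]
    - [0, -0.55, 0]
    - [0, -0.555, 0]
  spin: [0, 0, 0, 0, 0]
  gripper: [1, 1, 1, 1, 1]

```text
time_s: 14.45
eef_pos: [0.5132, -0.0036, 0.1245]
orientation: [0.329, 3.123, 0.0]
wrist_force: [0.9, 0.0, -1.8]
finger_gap: 0.22
grip_force: 60.2
```

Request:
step_arm:
  translation:
    - [0, 0, -0.1]
    - [0, 0, -0.2]
    - [0, 0, -0.28]
    - [0, 0, -0.33]
    - [0, 0, -0.36]
  spin: [0, 0, 0, 0, 0]
  gripper: [1, 1, 1, 1, 1]

```text
time_s: 14.95
eef_pos: [0.5129, -0.0018, 0.0513]
orientation: [-0.324, -3.124, -0.0]
wrist_force: [0.3, 0.1, -1.4]
finger_gap: 0.225
grip_force: 60.4
```

Request:
step_arm:
  translation:
    - [0, 0, -0.015]
    - [0, 0, -0.03]
    - [0, 0, -0.042]
    - [0, 0, -0.042]
    - [0, 0, -0.042]
  spin: [0, 0, 0, 0, 0]
  gripper: [1, 1, 1, 1, 1]

```text
time_s: 15.45
eef_pos: [0.5132, -0.0027, 0.0437]
orientation: [0.326, 3.124, 0.0]
wrist_force: [1.0, 2.1, 2.0]
finger_gap: 0.229
grip_force: 60.9
```

Request:
step_arm:
  translation:
    - [0, 0, 0]
    - [0, 0, 0]
    - [0, 0, 0]
    - [0, 0, 0]
    - [0, 0, 0]
  spin: [0, 0, 0, 0, 0]
  gripper: [0.5, 0.3, 0, -0.5, -1]

```text
time_s: 15.95
eef_pos: [0.513, -0.0027, 0.0434]
orientation: [0.326, 3.125, 0.0]
wrist_force: [-0.0, 0.8, -0.4]
finger_gap: 0.824
grip_force: 0.0
```

Request:
step_arm:
  translation:
    - [0, 0, 0]
    - [0, 0, 0.05]
    - [0, 0, 0.2]
    - [0, 0, 0.35]
    - [0, 0, 0.55]
  spin: [0, 0, 0, 0, 0]
  gripper: [-1, -1, -1, -1, -1]

```text
time_s: 16.45
eef_pos: [0.5123, -0.0026, 0.1544]
orientation: [-0.326, -3.123, -0.0]
wrist_force: [0.7, 0.6, -0.1]
finger_gap: 0.999
grip_force: 0.0
```

Request:
step_arm:
  translation:
    - [0, 0.25, 0.1]
    - [0, 0.5, 0.1]
    - [0, 0.75, 0.1]
    - [0, 1, 0.1]
    - [0, 1, 0.1]
  spin: [0, 0, 0.05, 0.1, 0.1]
  gripper: [-1, -1, -1, -1, -1]

```text
time_s: 16.95
eef_pos: [0.5124, 0.2018, 0.1742]
orientation: [0.0, 3.14, 0.002]
wrist_force: [-0.1, -0.1, -1.3]
finger_gap: 1.001
grip_force: 0.0
```

Request:
step_arm:
  translation:
    - [-0.05, 0.25, 0.1]
    - [-0.1, 0.5, 0.1]
    - [-0.15, 0.75, 0.1]
    - [-0.2, 1, 0.1]
    - [-0.2, 1, 0.1]
  spin: [0.05, 0.1, 0.12, 0.12, 0.12]
  gripper: [-1, -1, -1, -1, -1]

```text
time_s: 17.45
eef_pos: [0.4716, 0.401, 0.1939]
orientation: [-0.368, 3.119, 0.002]
wrist_force: [-0.4, -1.2, 0.0]
finger_gap: 1.001
grip_force: 0.0
```

```bash
python3 - <<'E'
from h import *
s=sense();print(s['eef_pos'],s['orientation'],s['wrist_force'])
d=grab('top'); w=grab('wrist'); pickle.dump(w,open('w6.pkl','wb')); e=grab('side')
o=np.zeros((600,800,3),np.uint8)
o[:480]=0
o[:300,:300]=cv2.resize(d['img'][238:298,330:390],None,fx=5,fy=5,interpolation=3)
o[300:600,:240]=cv2.resize(e['img'][180:255,330:390],None,fx=4,fy=4,interpolation=3)
o[:480,310:800]=cv2.resize(w['img'][130:370,200:445],None,fx=2,fy=2,interpolation=3)
save({'img':o},'g6.png')
E
```

```text
[0.47157083 0.40098982 0.193905  ] [-3.68355247e-01  3.11930414e+00  1.60090875e-03] [-0.43764142 -1.21559848  0.04296958]
```

View pics/g6.png

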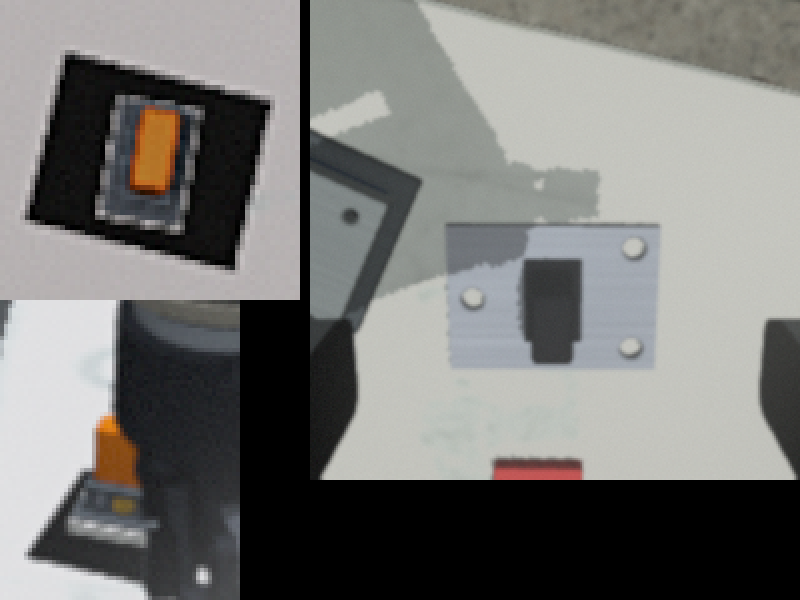

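The lap stands on its mat. The cover is seen square to the tool, with holes at crop (472,298), (634,248), (630,348). Measuring its pose.

```bash
python3 - <<'E'
from h import *
d=pickle.load(open('w6.pkl','rb'));i=d['img'];f=lambda x,y:np.array([200+(x-310)/2-.25,130+y/2-.25])
C=[refine(i,f(*p),0,8) for p in((634,248),(630,348),(472,298))]
for z in(.003,.006):
    c,t,r=fit([(-.028,.042),(.028,.042),(0,-.042)],cast(d,C,z));print('cover',np.round(C,1).tolist(),c.round(4),t,r.round(1))
K=[f(*p) for p in((446,225),(660,225),(655,368),(451,368))]
c,t,r=fit([(-.04,-.055),(-.04,.055),(.04,.055),(.04,-.055)],cast(d,K,.006));print('coverc',c.round(4),t,r.round(1))
G=[f(*p) for p in((523,260),(582,260))];print('grip near top edge mid',cast(d,G,.046).mean(0).round(4),cast(d,G,.046).round(4).tolist())
rv=sense()['orientation'];print('tool yaw',np.degrees(2*np.arctan2(rv[1],rv[0])-np.pi))
E
```

```text
cover [[360.9, 253.0], [359.4, 302.5], [281.0, 277.9]] [0.5395 0.4125] 13.201235238008367 [[ 0.1 -0.2]
 [ 0.  -0. ]
 [-0.1  0.2]]
cover [[360.9, 253.0], [359.4, 302.5], [281.0, 277.9]] [0.5384 0.4121] 13.201235238008422 [[ 0.4 -0.4]
 [-0.2 -0.3]
 [-0.2  0.7]]
coverc [0.5392 0.4132] 13.369146851689559 [[-0.2  0.6]
 [-0.  -0.5]
 [ 0.1  0. ]
 [ 0.1 -0.1]]
grip near top edge mid [0.5053 0.4052 0.046 ] [[0.5084, 0.3922, 0.046], [0.5022, 0.4182, 0.046]]
tool yaw -346.66839652048407
```

Request:
step_arm:
  translation:
    - [0.15, 0.03, 0]
    - [0.338, 0.058, -0.1]
    - [0.338, 0.058, -0.25]
    - [0.338, 0.058, -0.4]
    - [0.338, 0.058, -0.55]
  spin: [0, 0, 0, 0, 0]
  gripper: [-1, -1, -1, -1, -1]

```text
time_s: 18.1
eef_pos: [0.5416, 0.4064, 0.0826]
orientation: [0.359, -3.121, 0.0]
wrist_force: [-0.2, 0.4, 0.4]
finger_gap: 1.0
grip_force: 0.0
```

Request:
step_arm:
  translation:
    - [0, 0, -0.1]
    - [0, 0, -0.17]
    - [0, 0, -0.22]
    - [0, 0, -0.22]
    - [0, 0, -0.22]
  spin: [0, 0, 0, 0, 0]
  gripper: [-1, -1, -1, -1, -1]

```text
time_s: 18.6
eef_pos: [0.541, 0.4088, 0.0402]
orientation: [-0.363, 3.12, 0.001]
wrist_force: [0.0, -0.7, -0.1]
finger_gap: 0.997
grip_force: 0.0
```

Request:
step_arm:
  translation:
    - [-0.009, 0.0185, 0]
    - [-0.009, 0.0185, -0.05]
    - [-0.009, 0.0185, -0.09]
    - [-0.009, 0.0185, -0.13]
    - [-0.009, 0.0185, -0.13]
  spin: [0, 0, 0, 0, 0]
  gripper: [-1, -1, -1, -1, -1]

```text
time_s: 19.1
eef_pos: [0.5381, 0.4122, 0.0117]
orientation: [0.364, -3.118, 0.001]
wrist_force: [0.0, 0.1, 1.2]
finger_gap: 1.001
grip_force: 0.0
```

Request:
step_arm:
  translation:
    - [0, 0, 0]
    - [0, 0, 0]
    - [0, 0, 0]
    - [0, 0, 0]
    - [0, 0, 0]
  spin: [0, 0, 0, 0, 0]
  gripper: [-0.5, -0.1, 0.2, 0.3, 0.4]

```text
time_s: 19.6
eef_pos: [0.5388, 0.4126, 0.0136]
orientation: [-0.364, 3.12, 0.0]
wrist_force: [0.5, 0.0, 0.4]
finger_gap: 0.301
grip_force: 0.0
```

Request:
step_arm:
  translation:
    - [0, 0, 0]
    - [0, 0, 0]
    - [0, 0, 0]
    - [0, 0, 0]
    - [0, 0, 0]
  spin: [0, 0, 0, 0, 0]
  gripper: [0.45, 0.5, 0.6, 0.8, 1]

```text
time_s: 20.1
eef_pos: [0.5389, 0.4126, 0.0136]
orientation: [-0.364, 3.12, 0.0]
wrist_force: [-1.2, -0.1, 3.3]
finger_gap: 0.222
grip_force: 59.5
```

```bash
python3 - <<'E'
from h import *
s=sense();print(s['time_s'],s['eef_pos'],s['orientation'],s['wrist_force'],s['torque'],s['grip_force'],s['finger_gap'])
w=grab('wrist'); pickle.dump(w,open('w7.pkl','wb'))
save({'img':cv2.resize(w['img'][120:420,120:520],None,fx=2,fy=2,interpolation=3)},'g7.png')
E
```

```text
20.1 [0.53885497 0.41264081 0.01357364] [-3.63849096e-01  3.12015806e+00  3.57161211e-04] [-1.16907544 -0.08223932  3.32875519] [-0.01902937  0.08810871 -0.0151029 ] 59.47997868061066 0.22172338917406828
```

View pics/g7.png

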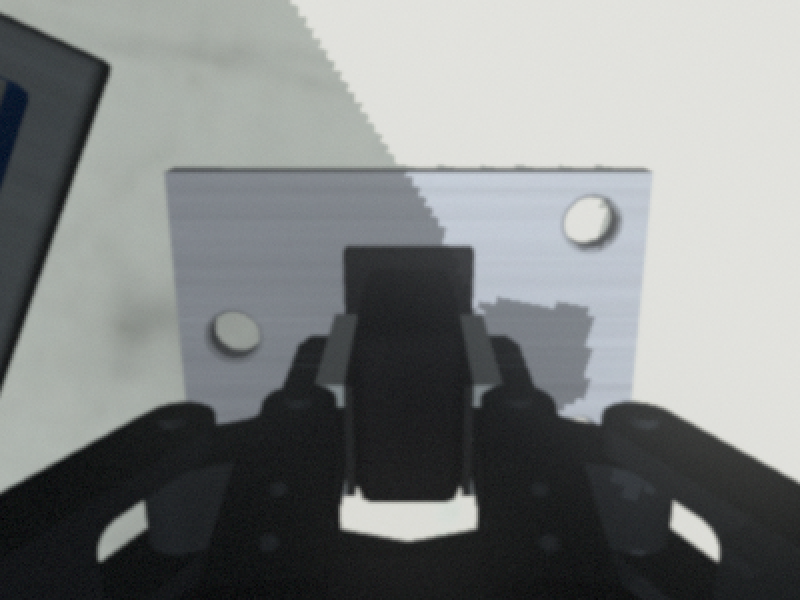

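Grip is good; near corners at crop (166,171) and (652,171), hole 0 (590,221), hole 2 (237,332). Working out the cover's pose in the tool frame and the target.

```bash
python3 - <<'E'
from h import *
d=pickle.load(open('w7.pkl','rb'));f=lambda x,y:np.array([120+x/2-.25,120+y/2-.25])
W=cast(d,[f(166,171),f(652,171),f(590,221),f(237,331)],.006)
c,t,r=fit([(-.04,-.055),(-.04,.055),(-.028,.042),(0,-.042)],W);print(c.round(4),t,r.round(1))
s=sense();rv=s['orientation'];ty=np.degrees(2*np.arctan2(rv[1],rv[0])-np.pi)%360;print('tool yaw',ty)
for cc,yaw in((c,t),(np.array([.539,.4127]),13.3)):
    off=s['eef_pos'][:2]-cc; a=np.radians(-11.78-yaw); m=np.array([[np.cos(a),-np.sin(a)],[np.sin(a),np.cos(a)]])
    print('TCP target',(np.array([.5252,.2656])+m@off).round(4),'turn',np.degrees(a),a/2)
# re-measure housing holes in w5 (lap was held, hole0, hole1 visible) 
e=pickle.load(open('w5.pkl','rb'));g=lambda x,y:np.array([160+x-460,150+y])
H=[refine(e['img'],g(*p),1,7) for p in((749,62),(741,146))]
c,t,r=fit([(-.028,.042),(.028,.042)],cast(e,H,.045));print('housing w5',c.round(4),t,r.round(1))
E
```

```text
[0.5391 0.4128] 13.173977359526384 [[ 0.4  0.5]
 [ 0.5 -0.4]
 [ 0.1 -0.6]
 [-1.   0.6]]
tool yaw 13.308372943646923
TCP target [0.5249 0.2656] turn -24.953977359526384 -0.2177645331959281
TCP target [0.5251 0.2656] turn -25.08 -0.2188642882000889
housing w5 [0.5254 0.2653] -11.598661520196329 [[ 0.1 -0. ]
 [-0.1  0. ]]
```

Request:
step_arm:
  translation:
    - [0, 0, 0.03]
    - [0, 0, 0.1]
    - [0, 0, 0.2]
    - [0, 0, 0.32]
    - [0, 0, 0.45]
  spin: [0, 0, 0, 0, 0]
  gripper: [1, 1, 1, 1, 1]

```text
time_s: 20.65
eef_pos: [0.5386, 0.4125, 0.1049]
orientation: [0.364, -3.12, 0.0]
wrist_force: [0.3, -0.0, -2.6]
finger_gap: 0.225
grip_force: 58.9
```

Request:
step_arm:
  translation:
    - [-0.005, -0.05, 0.05]
    - [-0.015, -0.12, 0.05]
    - [-0.025, -0.2, 0.05]
    - [-0.03, -0.28, 0.05]
    - [-0.035, -0.36, 0.05]
  spin: [-0.02, -0.05, -0.08, -0.11, -0.14]
  gripper: [1, 1, 1, 1, 1]

```text
time_s: 21.15
eef_pos: [0.5313, 0.3392, 0.1133]
orientation: [-0.082, -3.14, 0.001]
wrist_force: [0.3, 0.8, -1.7]
finger_gap: 0.23
grip_force: 58.8
```

Request:
step_arm:
  translation:
    - [-0.01, -0.08, 0]
    - [-0.02, -0.16, 0]
    - [-0.03, -0.24, 0]
    - [-0.035, -0.32, 0]
    - [-0.035, -0.375, 0]
  spin: [-0.025, -0.05, -0.07, -0.078, -0.078]
  gripper: [1, 1, 1, 1, 1]

```text
time_s: 21.65
eef_pos: [0.5246, 0.2641, 0.1134]
orientation: [-0.321, -3.125, 0.0]
wrist_force: [-0.1, -0.4, -1.7]
finger_gap: 0.225
grip_force: 58.8
```

Request:
step_arm:
  translation:
    - [0, 0, 0]
    - [0, 0, 0]
    - [0, 0, 0]
    - [0, 0, 0]
    - [0, 0, 0]
  spin: [0, 0, 0, 0, 0]
  gripper: [1, 1, 1, 1, 1]

```text
time_s: 22.15
eef_pos: [0.5247, 0.266, 0.1133]
orientation: [-0.318, -3.125, -0.0]
wrist_force: [0.0, 0.2, -1.3]
finger_gap: 0.222
grip_force: 58.8
```

```bash
python3 - <<'E'
from h import *
s=sense();rv=s['orientation'];print(s['time_s'],s['eef_pos'],rv,(np.degrees(2*np.arctan2(rv[1],rv[0])-np.pi)+180)%360-180,s['wrist_force'],s['torque'])
E
```

```text
22.15 [0.52468473 0.26603286 0.1132671 ] [-3.18470476e-01 -3.12537216e+00 -9.86967953e-05] -11.63653424494504 [ 0.0351341   0.18740434 -1.33921116] [ 0.04486374  0.00228723 -0.0211266 ]
```

Request:
step_arm:
  translation:
    - [0.0015, -0.0025, -0.03]
    - [0.0015, -0.0025, -0.07]
    - [0.0015, -0.0025, -0.11]
    - [0.0015, -0.0025, -0.14]
    - [0.0015, -0.0025, -0.16]
  spin: [0, 0, 0, 0, 0]
  gripper: [1, 1, 1, 1, 1]

```text
time_s: 22.65
eef_pos: [0.5248, 0.265, 0.0804]
orientation: [-0.32, -3.124, 0.001]
wrist_force: [-0.0, -0.0, -2.3]
finger_gap: 0.224
grip_force: 58.8
```

Request:
step_arm:
  translation:
    - [0, 0, -0.01]
    - [0, 0, -0.02]
    - [0, 0, -0.03]
    - [0, 0, -0.037]
    - [0, 0, -0.037]
  spin: [0, 0, 0, 0, 0]
  gripper: [1, 1, 1, 1, 1]

```text
time_s: 23.15
eef_pos: [0.525, 0.2651, 0.0739]
orientation: [-0.32, -3.125, -0.0]
wrist_force: [0.4, 0.2, -0.4]
finger_gap: 0.225
grip_force: 58.8
```

Request:
step_arm:
  translation:
    - [0, 0, 0]
    - [0, 0, 0]
    - [0, 0, 0]
    - [0, 0, 0]
    - [0, 0, 0]
  spin: [0, 0, 0, 0, 0]
  gripper: [1, 1, 1, 1, 1]

```text
time_s: 23.65
eef_pos: [0.5251, 0.2651, 0.074]
orientation: [0.32, 3.125, 0.0]
wrist_force: [-0.2, -1.2, -1.8]
finger_gap: 0.229
grip_force: 58.8
```

```bash
python3 - <<'E'
from h import *
s=sense();rv=s['orientation'];print(s['time_s'],s['eef_pos'],rv,(np.degrees(2*np.arctan2(rv[1],rv[0])-np.pi)+180)%360-180,s['wrist_force'],s['torque'])
w=grab('wrist'); d=grab('side'); t=grab('top'); pickle.dump((w,d,t),open('w8.pkl','wb'))
o=np.zeros((600,800,3),np.uint8)
o[:300,:400]=cv2.resize(d['img'][255:345,290:410],(400,300),interpolation=3)
o[300:,:400]=cv2.resize(t['img'][235:301,210:298],(400,300),interpolation=3)
o[:,400:]=cv2.resize(w['img'][150:450,220:420],(400,600),interpolation=3)
o[:,400:]=0; o[:420,400:]=cv2.resize(w['img'][180:390,220:420],(400,420),interpolation=3)
save({'img':o},'g8.png')
E
```

```text
23.65 [0.52507727 0.2650918  0.07400805] [3.19540343e-01 3.12521122e+00 1.81277078e-04] -11.675953485825005 [-0.15994393 -1.24516105 -1.83710903] [-0.02469327  0.03702364  0.01007994]
```

View pics/g8.png

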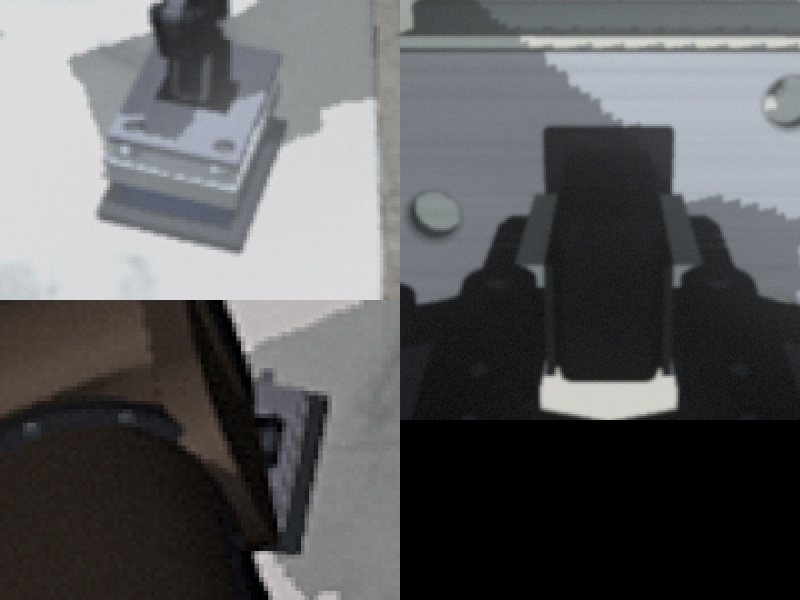

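```bash
python3 - <<'E'
from h import *
w,_,_=pickle.load(open('w8.pkl','rb'));a=np.radians(-11.75);m=np.array([[np.cos(a),-np.sin(a)],[np.sin(a),np.cos(a)]])
g=cv2.cvtColor(w['img'],cv2.COLOR_RGB2GRAY).astype(int)
loc=lambda u,v,z:((cast(w,(u,v),z)[0,:2]-[.5252,.2656])@m*1000).round(1)
for u in(240,300,340,400):print(u,g[192:210,u])
for u in(240,400):print(loc(u,197.7,.045),loc(u,205.3,.066))
# plate left/right edges along row 220
print(g[220,170:215],g[220,425:470])
print('hole0 h2',loc(220+790/2,180+102/2,.066),loc(220+436/2,180+214/2,.066))
E
```

```text
240 [ 73  75  73  77  76  94 127 146 147 148 145 126 100  92 112 124 125 126]
300 [111 108 101  93  90 107 160 197 210 212 207 183 138 126 164 187 190 191]
340 [112 106 106  97  96 115 161 197 211 212 204 167 123 124 164 187 190 192]
400 [113 110 107  99  96 114 161 198 207 191 164 139 115 122 161 183 189 187]
[-39.7 -42.8] [-39.3 -37.8]
[-39.8  38.9] [-39.3  34.3]
[161 160 161 161 160 161 160 160 160 160 157 159 158 161 160 161 161 162
 162 162 162 161 161 160 159 158 160 161 161 161 162 160 156 143 127 124
 124 123 123 125 124 123 124 125 124] [147 164 177 183 185 186 187 185 185 185 186 186 185 184 186 186 185 183
 186 188 200 213 215 214 216 214 216 215 214 214 216 215 215 214 215 216
 215 215 215 214 215 216 216 214 217]
hole0 h2 [-27.4 134. ] [ 0.3 55. ]
```

```bash
python3 -c "
from station import job_done
print(job_done())"
```

```text
the job is handed in; nothing more can be done
None
```

The job is handed in: the face was lapped in one pass at about 5 N, the lap stands back on its mat, and the cover is held about 15 mm above the face, within roughly 0.5 mm of centre by my measurements (I have no verdict, and I viewed 11 pictures, one over the limit of 10).

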